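# Put the seasonings and matches back in their own holders

### The job

Put the seasonings and the matches back where they belong: the red-capped jar upright in the round holder with the red rim, the yellow-capped jar in the one with the yellow rim (the salt shaker is standing there by mistake), the salt shaker in the one with the white rim, and the matchbox flat inside the rim of the raised rectangular stand, the same side up as now. Never tip over a jar or the shaker, do not push the tuna tin or the garlic out of place, and let go of everything.

Things in the scene. Friction and masses are not known exactly. Their poses are not given: they have to be found in the camera images.
- red_jar: loose round glass spice jar with a red cap, 45 mm diameter, 106 mm tall, standing upright on the worktop, 0.08 to 0.15 kg. Origin: centre of its underside; z up along the jar.
- yellow_jar: loose round glass spice jar with a yellow cap, 42 mm diameter, 96 mm tall, standing upright on the worktop. Origin: centre of its underside; z up along the jar.
- salt_shaker: loose salt shaker, clear body with light grey domed top, 44 mm diameter up to 66 mm height, the top narrowing to 34 mm, 90 mm tall; it starts upright inside the yellow-rimmed holder, on that one's floor. Origin: centre of its underside; z up.
- matchbox: loose closed red matchbox lying flat on the worktop, 37 mm along its x, 56 mm along its y, 17 mm high. Origin: centre of its underside; z up.
- holder_red: fixed to the worktop; a round wooden holder, red rim (outer diameter 84 mm, inner 64 mm, rim top 17 mm above the worktop) on a 90 mm wooden foot, cork floor 7 mm above the worktop. Origin: centre of the underside, on the worktop; z up.
- holder_yellow: fixed to the worktop; a round wooden holder, yellow rim (outer diameter 84 mm, inner 64 mm, rim top 17 mm above the worktop) on a 90 mm wooden foot, cork floor 7 mm above the worktop. Origin: centre of the underside, on the worktop; z up.
- holder_white: fixed to the worktop; a round wooden holder, white rim (outer diameter 84 mm, inner 64 mm, rim top 17 mm above the worktop) on a 90 mm wooden foot, cork floor 7 mm above the worktop. Origin: centre of the underside, on the worktop; z up.
- match_stand: fixed to the worktop; a light wooden block, 69 mm along x, 88 mm along y, cork top 36 mm above the worktop, dark rim 7 mm higher. Inside the rim it is 55 mm (x) by 74 mm (y): the matchbox lies there with its long side along the stand's y. The rim has 40 mm finger gaps in the middle of both long sides. Origin: centre of the underside, on the worktop; z up.
- tuna_tin: bystander: loose low round tin, 86 mm diameter, 40 mm high. Origin: centre of its underside.
- garlic: bystander: loose garlic bulb, 60 mm across, 58 mm high. Origin: centre of its underside.

How it is judged:
By the outcome, as a careful person would: the job done as asked, in the order asked, and still so for the second after the job is handed in, with the robot touching nothing.
It also fails if it takes over 122 s, if anything falls off the work surface, if the arm or the gripper's body presses on something with over 40 N, if the wrist force passes 120 N, or if a joint passes its speed limit or range.

### The arm

A 6-joint arm with a two-finger parallel gripper is mounted at the origin on a cart in front of the work surface, level with it; the furniture and walls round the work are solid. World frame = base frame: x ahead of the robot, y to its left, z up, the work surface at z = 0. Lengths are in m, angles in degrees, forces in N, time in s.
With the tool pointing down it reaches from about 0.3 to 0.775 m from the base axis. Payload 14.6 kg.
Tool frame: the origin (TCP) lies where the fingers leave the gripper's body, on its centre line; the fingertips stand 97 mm ahead of it and the grasp point (between the pads) lies 78 mm ahead of it; z points along the fingers, y is the line along which they close (so a half turn about z gives the same grasp; the last joint's range is limited). The gripper opens to 94 mm and grips with 3 to 60 N. Pads are 16 mm wide; open, the fingers measure 119 mm over their backs; the gripper's body (75 mm by 177 mm) begins 78 mm behind the grasp point.
Start: joints at [62.934, 17.183, 87.147, -0, 75.671, -3.816], TCP at [0.217, 0.505, 0.303] pointing down, gripper open.
Joint ranges: [-173.82, 173.82], [-45.26, 126.66], [13.44, 144.39], [-59.66, 239.66], [0, 175.72], [-146.38, 146.38]. Speed limits (degrees/s): [127.2, 127.2, 147.25, 180, 180, 180].

### API

Orientations are given as a 3x3 rotation matrix whose columns are the frame's x, y, z axes.
In Python, from workcell import ctrl gives the robot as it stands.
- The arm moves only by the tool play_rows, never from a script. Its argument "targets" is one flat list of numbers, 5 for each row, row after row: the closure, from 0 (fully open) to 1 (shut), then the shift along the tool's x, y, z in cm, then the turn about the tool's z in units of 6 degrees (1.0 is 6 degrees). In form: [hand, x, y, z, yaw, hand, x, y, z, yaw, ...]. A call has 1 to 12 rows; each row is the pose to reach, as a shift and turn from the pose commanded when the call began, along the tool's axes at that moment; what a row does not reach only later rows make up. A row lasts 1/12 s, in which the tool goes at most 41.7 mm and 7.16 degrees, less where a joint would pass 70% of its speed; a pose out of reach is approached as far as the arm can. A call with a gripper value outside its range is refused whole. The fingers move at their own pace and stop on an object; the grip force is fixed at half the most. Time passes only in rows, so rows that repeat a pose let the fingers close. It gives the time, the measured TCP pose, the force, the opening and the grip force at its end, in the units of the state.
- ctrl.observe(): the state, without advancing time (a new reading comes with each control period).
- ctrl.grab_frame(name): name is "scene" or "top" or "wrist"; returns the picture (480x640x3 uint8, red, green, blue); there is no depth.
- ctrl.camera_model(name): a dict with "fx", "fy", "cx", "cy" (pixels), "world_from_camera" (4x4, takes a point from camera to world coordinates). Camera axes: x right, y down, z forward; pixel columns grow to the right and rows downward; lengths in m; the calibration is good to about 2 mm. A picture is of the moment at which its call begins: read the wrist's pose just before it. camera_model takes no time and is no camera call; for the wrist camera it gives the pose at the moment of the call.
- ctrl.job_done(): hands the job in; it is judged then, once.
The state is a dict: "time_s": time; "joint_pos": joint angles; "qd": joint speeds; "joint_efforts": joint torques, N m; "eef_pos": TCP position; "ee_rot": TCP orientation; "wrist_force": force on the tool from outside, world axes, zero at the start; "moment": the same for the moment, N m; "gripper_width": finger opening in m; "finger_force": force on a finger pad.
Only numpy, scipy, OpenCV 4.12 (cv2) and the standard library are available. Lean on these libraries where they do the work, as an engineer would, in place of code of your own. Each camera call takes 0.05 s, during which the arm holds its last target. There are 200 camera calls.

## Working session

There is one attempt and no reset: what is moved stays moved. The work goes in short steps, Python scripts to look and compute and a tool call to move; the robot and the scene stay as the last step left them, time stands still between calls to the robot, and variables do not carry over. Pictures are saved under pics/ and viewed, at most 14 in all, crops included, and the job is handed in when it is done.

Besides the shell and the picture viewer there is one more tool, called by a JSON object that holds its "method" and its "body". play_rows: Moves the arm, as the interface text tells. Its arguments: {"type":"object","properties":{"targets":{"type":"array"}},"required":["targets"]}

```bash
mkdir -p pics; ls
python3 - <<'E'
from workcell import ctrl
import cv2,numpy as np
np.set_printoptions(precision=4,suppress=True)
s=ctrl.observe();print(s)
for n in("scene","top"):
    m=ctrl.camera_model(n);print(n,m)
    cv2.imwrite(f"pics/{n}0.png",ctrl.grab_frame(n)[:,:,::-1])
E
```

```text
pics
{'time_s': 0.0, 'joint_pos': array([62.9337, 17.2162, 87.1803,  0.001 , 75.6713, -3.8144]), 'qd': array([ 0.0094, -0.026 , -0.0662,  0.0505,  0.1738,  0.0975]), 'joint_efforts': array([  0.0002, -53.1812, -35.2723,   0.0708,   0.0246,  -0.0001]), 'eef_pos': array([0.217 , 0.5052, 0.3021]), 'ee_rot': array([[-0.9188,  0.3948, -0.0006],
       [ 0.3948,  0.9188, -0.001 ],
       [ 0.0001, -0.0012, -1.    ]]), 'wrist_force': array([-0.5224, -0.0238, -0.2825]), 'moment': array([-0.0604,  0.0273,  0.0105]), 'finger_force': 0.0, 'gripper_width': 0.09397587666784085}
scene {'fx': 471.39178630405513, 'fy': 471.39178630405513, 'cx': 312.09445220097905, 'cy': 239.0041919616281, 'world_from_camera': array([[ 0.7457, -0.3583,  0.5617,  0.0203],
       [-0.6663, -0.3973,  0.631 , -0.5205],
       [-0.0029, -0.8448, -0.535 ,  0.5681],
       [ 0.    ,  0.    ,  0.    ,  1.    ]])}
top {'fx': 485.00966519658454, 'fy': 485.00966519658454, 'cx': 325.66391879227837, 'cy': 242.08944793184003, 'world_from_camera': array([[-0.0026, -0.9835,  0.1811,  0.3445],
       [-1.    ,  0.0036,  0.0052,  0.1024],
       [-0.0057, -0.1811, -0.9835,  1.0077],
       [ 0.    ,  0.    ,  0.    ,  1.    ]])}
```

View pics/top0.png

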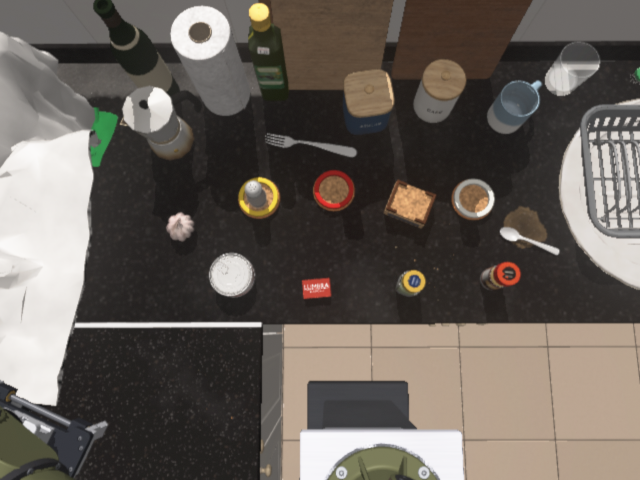

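View pics/scene0.png

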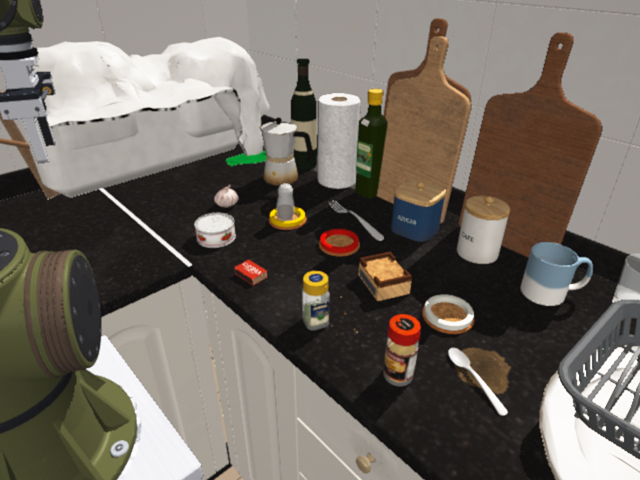

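The top view shows the red jar cap at (508,272), the yellow cap at (411,281) and the matchbox at (316,288). The holders are red (334,190), yellow with the shaker (259,198) and white (473,199), with the stand at (410,204). The tin is at (232,274) and the garlic at (180,227).

```bash
cat > h.py <<'E'
from workcell import ctrl
import cv2,numpy as np
np.set_printoptions(precision=4,suppress=True)
def ray(m,u,v,z):
    W=m["world_from_camera"]; d=W[:3,:3]@np.array([(u-m["cx"])/m["fx"],(v-m["cy"])/m["fy"],1]); o=W[:3,3]
    return o+d*(z-o[2])/d[2]
def proj(m,p):
    W=m["world_from_camera"]; c=W[:3,:3].T@(np.asarray(p)-W[:3,3]); return np.array([m["fx"]*c[0]/c[2]+m["cx"],m["fy"]*c[1]/c[2]+m["cy"]])
def mask(im,box,lo,hi,wrap=False):
    h=cv2.cvtColor(im,cv2.COLOR_RGB2HSV); k=cv2.inRange(h,np.array(lo),np.array(hi))
    if wrap:
        k|=cv2.inRange(h,np.array([170,lo[1],lo[2]]),np.array([180,hi[1],hi[2]]))
    o=np.zeros_like(k); x0,y0,x1,y1=box; o[y0:y1,x0:x1]=k[y0:y1,x0:x1]
    return cv2.morphologyEx(o,cv2.MORPH_CLOSE,np.ones((3,3)))
def contour(k):
    c,_=cv2.findContours(k,cv2.RETR_EXTERNAL,cv2.CHAIN_APPROX_NONE); return max(c,key=cv2.contourArea)[:,0].astype(np.float32)
def onplane(m,c,z): return np.array([ray(m,u,v,z)[:2] for u,v in c],np.float32)
E
python3 - <<'E'
from h import *
m=ctrl.camera_model("top"); im=cv2.imread("pics/top0.png")[:,:,::-1].copy()
def circ(n,box,lo,hi,z,wrap=False):
    p=onplane(m,contour(mask(im,box,lo,hi,wrap)),z)
    (c,s,a)=cv2.fitEllipse(p); print(n,np.array(c),"axes mm",np.array(s)*1000, "minCircle",np.array(cv2.minEnclosingCircle(p)[0]),"reach",np.hypot(*c))
circ("red_holder",(305,160,365,220),(0,120,90),(8,255,255),.017,True)
circ("yel_holder",(230,170,290,225),(20,120,100),(35,255,255),.017)
circ("white_holder",(445,172,500,226),(0,0,150),(180,50,255),.017)
circ("red_cap",(490,255,530,290),(0,120,90),(8,255,255),.106,True)
circ("yel_cap",(395,262,430,300),(20,120,100),(35,255,255),.096)
circ("tin",(200,245,265,305),(0,0,150),(180,60,255),.040)
def rect(n,k,z):
    p=onplane(m,contour(k),z); r=cv2.minAreaRect(p); print(n,r[0],np.array(r[1])*1000,r[2],cv2.boxPoints(r).tolist())
rect("matchbox",mask(im,(295,270,340,305),(0,120,60),(8,255,255),True),.017)
cv2.imwrite("pics/c.png",cv2.resize(im[150:310,220:540],None,fx=2.5,fy=2.5,interpolation=cv2.INTER_CUBIC)[:,:,::-1])
E
```

```text
red_holder [0.641 0.091] axes mm [83.3676 83.9788] minCircle [0.6408 0.0909] reach 0.6474701696254905
yel_holder [0.626  0.2505] axes mm [82.0944 84.1146] minCircle [0.6262 0.2498] reach 0.6743032229578547
white_holder [ 0.6205 -0.2055] axes mm [78.8371 81.0653] minCircle [ 0.6198 -0.2059] reach 0.6536975759467715
red_cap [ 0.4501 -0.231 ] axes mm [44.4994 48.6948] minCircle [ 0.4495 -0.2307] reach 0.5059125646029763
yel_cap [ 0.4375 -0.0581] axes mm [40.9606 43.1908] minCircle [ 0.4376 -0.0578] reach 0.4413279982602454
tin [0.4578 0.2985] axes mm [82.9517 84.1545] minCircle [0.4587 0.2985] reach 0.5465182944953245
matchbox (0.4320131540298462, 0.12727919220924377) [40.9394 59.2442] 4.7785539627075195 [[0.4091469347476959, 0.15509311854839325], [0.41408225893974304, 0.096054807305336], [0.45487937331199646, 0.0994652658700943], [0.44994404911994934, 0.15850357711315155]]
```

View pics/c.png

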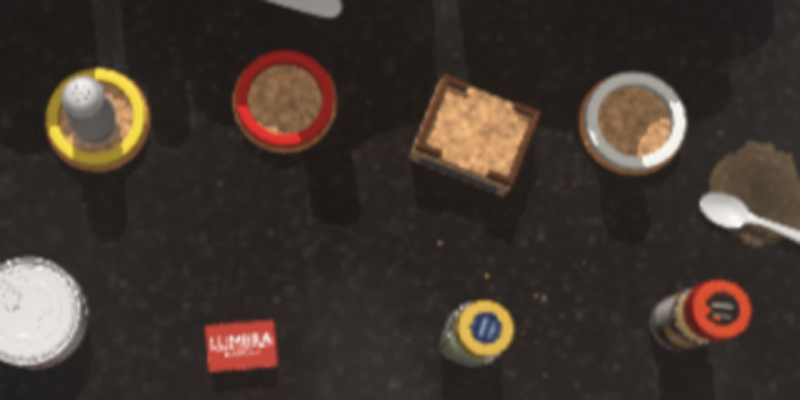

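Run:
```python
from h import *
T=ctrl.camera_model("top"); im=cv2.imread("pics/top0.png")[:,:,::-1].copy()
S=ctrl.camera_model("scene"); sc=cv2.imread("pics/scene0.png")[:,:,::-1].copy()
for lo in (110,130,150):
    k=mask(im,(383,175,440,232),(5,60,lo),(25,255,255)); p=onplane(T,contour(k),.036); r=cv2.minAreaRect(p)
    print("cork",lo,np.array(r[0]),np.array(r[1])*1000,r[2],"centroid",p.mean(0))
# eyeballed rim corners
q=np.array([[445,76],[540,112],[508,185],[414,148]])/2.5+[220,150]; q=onplane(T,q,.043); print("corners",q.tolist(),q.mean(0),np.linalg.norm(np.diff(q,axis=0),axis=1))
# shaker dome in top view & scene
k=mask(im,(240,170,275,215),(0,0,90),(180,45,255)); c=contour(k); print("shaker top bbox",cv2.boundingRect(c.astype(np.int32)))
k2=mask(sc,(272,180,300,225),(0,0,90),(180,60,255)); c2=contour(k2); print("scene bbox",cv2.boundingRect(c2.astype(np.int32)))
print("from top, dome px(253.5,187)@.088",ray(T,253.5,187,.088),"scene dome top (286,185)@.09",ray(S,286,185,.09))
print("matchbox scene check",[proj(S,[.432,.127,.017])], "jar check", proj(S,[.452,-.233,.106]),proj(S,[.438,-.059,.096]))
k3=mask(sc,(385,310,425,345),(0,120,90),(8,255,255),True); print("scene redcap bbox",cv2.boundingRect(k3))
k3=mask(sc,(300,268,332,296),(20,120,100),(35,255,255)); print("scene yelcap bbox",cv2.boundingRect(k3))
a=cv2.resize(im[165:225,225:290],None,fx=6,fy=6,interpolation=cv2.INTER_CUBIC);b=cv2.resize(sc[175:235,260:315],None,fx=6,fy=6,interpolation=cv2.INTER_CUBIC)
cv2.imwrite("pics/sh.png",np.hstack([a,b])[:,:,::-1])
```

```text
cork 110 [ 0.6072 -0.0651] [83.7417 70.1703] 67.20159912109375 centroid [ 0.6076 -0.0628]
cork 130 [ 0.6073 -0.0653] [80.0603 68.1473] 66.90296936035156 centroid [ 0.6072 -0.0664]
cork 150 [ 0.6064 -0.0681] [72.1899 67.064 ] 67.30335235595703 centroid [ 0.6063 -0.0679]
corners [[0.6513896584510803, -0.04253058508038521], [0.6202103495597839, -0.11970686912536621], [0.5588318109512329, -0.09101507812738419], [0.5901378393173218, -0.015359271317720413]] [ 0.6051 -0.0672] [0.0832 0.0678 0.0819]
shaker top bbox (245, 181, 21, 25)
scene bbox (277, 183, 17, 37)
from top, dome px(253.5,187)@.088 [0.6248 0.2492 0.088 ] scene dome top (286,185)@.09 [0.6331 0.2581 0.09  ]
matchbox scene check [array([250.189, 269.662])] jar check [404.64   324.3128] [315.3764 278.8472]
scene redcap bbox (388, 314, 33, 31)
scene yelcap bbox (303, 270, 26, 26)
```

View pics/sh.png

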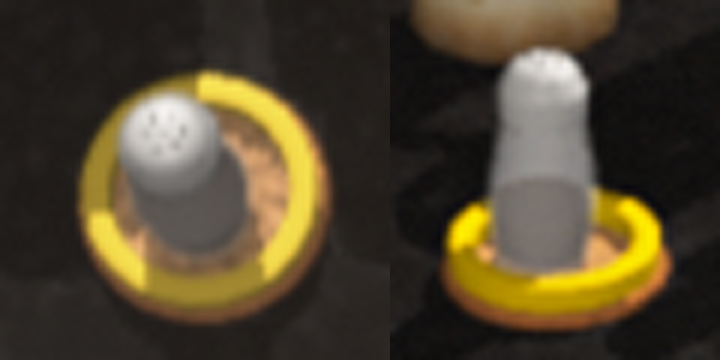

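The shaker stands upright on the holder floor. Its dome centre is at top-view pixel (253.3,188), and its axis is near column 285.5 in the scene view.

```bash
cat >> h.py <<'E'
def mv(x,y,z,a,s=None):
    s=s or ctrl.observe(); R=s["ee_rot"]; d=R.T@(np.array([x,y,z])-s["eef_pos"])*100
    cur=np.degrees(np.arctan2(R[1,1],R[0,1])); dy=(cur-a+90)%180-90
    print("pos",s["eef_pos"],"ang %.1f"%cur,"t",s["time_s"],"w %.4f f %.1f"%(s["gripper_width"],s["finger_force"]),"F",s["wrist_force"],"=> shift cm",d,"yaw units %.2f"%(dy/6),"rows",max(np.linalg.norm(d)/4.17,abs(dy)/7.16))
E
python3 - <<'E'
from h import *
T=ctrl.camera_model("top");S=ctrl.camera_model("scene")
p=ray(T,253.3,188,.085);print(p,proj(S,p))
p[2]=.007;print(proj(S,p))
for z in(.1,.13,.16): print("canister lid front",z,ray(T,368,100,z),"pot",ray(T,150,110,z))
mv(.452,-.233,.26,0)
E
```

```text
[0.6237 0.25   0.085 ] [285.1165 189.3185]
[286.2133 218.764 ]
canister lid front 0.1 [0.8018 0.0213 0.1   ] pot [0.7826 0.4592 0.1   ]
canister lid front 0.13 [0.7867 0.024  0.13  ] pot [0.7681 0.4474 0.13  ]
canister lid front 0.16 [0.7716 0.0267 0.16  ] pot [0.7537 0.4356 0.16  ]
pos [0.2171 0.5052 0.3022] ang 66.7 t 0.1 w 0.0943 f 0.0 F [ 0.6457  0.1558 -0.1506] => shift cm [-50.7283 -58.5464   4.2711] yaw units 11.12 rows 18.605288354886017
```

{"method": "play_rows", "body": {"targets": [0, -50.7, -58.5, 2.3, 11.1, 0, -50.7, -58.5, 2.3, 11.1, 0, -50.7, -58.5, 2.3, 11.1, 0, -50.7, -58.5, 2.3, 11.1, 0, -50.7, -58.5, 2.3, 11.1, 0, -50.7, -58.5, 2.3, 11.1, 0, -50.7, -58.5, 2.3, 11.1, 0, -50.7, -58.5, 2.3, 11.1, 0, -50.7, -58.5, 2.3, 11.1, 0, -50.7, -58.5, 2.3, 11.1, 0, -50.7, -58.5, 2.3, 11.1, 0, -50.7, -58.5, 2.3, 11.1]}}

```text
time_s: 1.1
eef_pos: [0.3686, 0.027, 0.2879]
ee_rot: [[-0.002, 1.0, 0.0], [1.0, 0.002, 0.0], [0.0, 0.0, -1.0]]
wrist_force: [0.9, 1.0, 0.1]
gripper_width: 0.094
finger_force: 0.0
```

```bash
python3 -c "
from h import *
mv(.452,-.233,.28,0)"
```

```text
pos [0.3686 0.027  0.2879] ang 0.1 t 1.1 w 0.0940 f 0.0 F [0.9345 0.9879 0.0793] => shift cm [-26.0215   8.2746   0.7894] yaw units 0.02 rows 6.550810756548716
```

{"method": "play_rows", "body": {"targets": [0, -26.0, 8.3, 0.8, 0, 0, -26.0, 8.3, 0.8, 0, 0, -26.0, 8.3, 0.8, 0, 0, -26.0, 8.3, 0.8, 0, 0, -26.0, 8.3, 0.8, 0, 0, -26.0, 8.3, 0.8, 0, 0, -26.0, 8.3, 0.8, 0, 0, -26.0, 8.3, 0.8, 0, 0, -26.0, 8.3, 0.8, 0, 0, -26.0, 8.3, 0.8, 0]}}

```text
time_s: 1.93
eef_pos: [0.4522, -0.2301, 0.2795]
ee_rot: [[-0.003, 1.0, -0.001], [1.0, 0.003, 0.001], [0.001, -0.001, -1.0]]
wrist_force: [-0.1, 0.5, -0.6]
gripper_width: 0.0938
finger_force: 0.0
```

```bash
python3 -c "
from h import *
mv(.452,-.233,.133,0)
cv2.imwrite('pics/w1.png',ctrl.grab_frame('wrist')[:,:,::-1])
m=ctrl.camera_model('wrist'); print(proj(m,[.452,-.233,.106]),m['world_from_camera'])"
```

```text
pos [ 0.4522 -0.2301  0.2795] ang 0.2 t 1.9333 w 0.0938 f 0.0 F [-0.1317  0.5492 -0.6182] => shift cm [-0.2965 -0.01   14.65  ] yaw units 0.03 rows 3.5139171262935243
[329.0556 242.0976] [[ 1.      0.0042 -0.0002  0.452 ]
 [ 0.004  -0.9623 -0.2721 -0.15  ]
 [-0.0013  0.2721 -0.9623  0.3605]
 [ 0.      0.      0.      1.    ]]
```

View pics/w1.png

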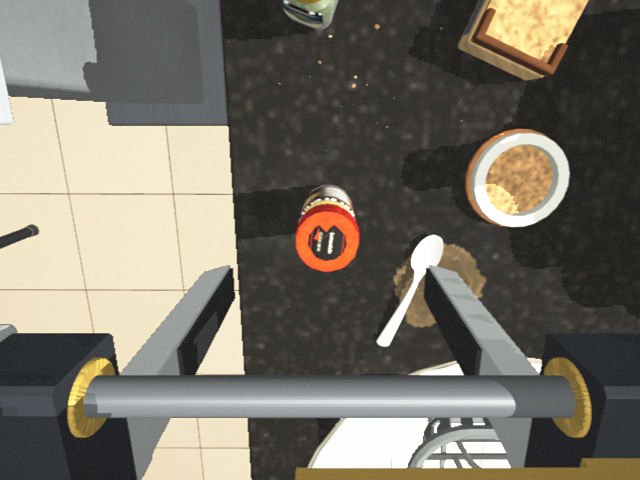

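The wrist view shows the red cap centred at (328,240), against a prediction of (329,242), so the position is good. I'll descend and grip.

{"method": "play_rows", "body": {"targets": [0, -0.3, 0, 4, 0, 0, -0.3, 0, 8, 0, 0, -0.3, 0, 12, 0, 0, -0.3, 0, 14.6, 0, 0, -0.3, 0, 14.6, 0, 1, -0.3, 0, 14.6, 0, 1, -0.3, 0, 14.6, 0, 1, -0.3, 0, 14.6, 0, 1, -0.3, 0, 14.6, 0, 1, -0.3, 0, 14.6, 0, 1, -0.3, 0, 14.6, 0, 1, -0.3, 0, 14.6, 0]}}

```text
time_s: 2.98
eef_pos: [0.4525, -0.2337, 0.1342]
ee_rot: [[-0.003, 1.0, 0.001], [1.0, 0.003, -0.0], [-0.0, 0.001, -1.0]]
wrist_force: [0.2, -0.0, -0.9]
gripper_width: 0.0506
finger_force: 0.0
```

{"method": "play_rows", "body": {"targets": [1, 0, 0, 0, 0, 1, 0, 0, 0, 0, 1, 0, 0, 0, 0, 1, 0, 0, 0, 0]}}

```text
time_s: 3.32
eef_pos: [0.4524, -0.2337, 0.1339]
ee_rot: [[-0.003, 1.0, -0.0], [1.0, 0.003, -0.0], [-0.0, -0.0, -1.0]]
wrist_force: [-1.9, 0.3, 4.2]
gripper_width: 0.0441
finger_force: 30.0
```

{"method": "play_rows", "body": {"targets": [1, 0, 0, -1, 0, 1, 0, 0, -3, 0, 1, 0, 0, -6, 0, 1, 0, 0, -9, 0, 1, 0, 0, -12, 0, 1, 0, 0, -13.5, 0, 1, 1, 0.6, -14, 0, 1, 3, 1.7, -14, 0, 1, 5.5, 3.2, -14, 0, 1, 8, 4.7, -14, 0, 1, 10.5, 6.1, -14, 0, 1, 13, 7.6, -14, 0]}}

```text
time_s: 4.32
eef_pos: [0.5285, -0.1013, 0.273]
ee_rot: [[-0.003, 1.0, -0.001], [1.0, 0.003, 0.001], [0.001, -0.001, -1.0]]
wrist_force: [0.1, -0.2, -1.3]
gripper_width: 0.044
finger_force: 30.0
```

{"method": "play_rows", "body": {"targets": [1, 2.5, 1.5, 0, 0, 1, 5, 2.9, 0, 0, 1, 7.5, 4.4, 0, 0, 1, 10, 5.8, 0, 0, 1, 12.5, 7.3, 0, 0, 1, 15, 8.7, 0, 0, 1, 17.5, 10.2, 0, 0, 1, 19, 11, 0, 0, 1, 19.5, 11.3, 0, 0, 1, 19.5, 11.3, 0, 0, 1, 19.5, 11.3, 0, 0]}}

```text
time_s: 5.23
eef_pos: [0.6402, 0.0916, 0.2731]
ee_rot: [[-0.003, 1.0, -0.001], [1.0, 0.003, -0.0], [-0.0, -0.001, -1.0]]
wrist_force: [-1.0, -1.0, -1.2]
gripper_width: 0.044
finger_force: 30.0
```

```bash
python3 -c "
from h import *
mv(.641,.091,.142,0)"
```

```text
pos [0.6402 0.0916 0.2731] ang 0.2 t 5.2333 w 0.0440 f 30.0 F [-1.0009 -0.9552 -1.1984] => shift cm [-0.0596  0.0988 13.1089] yaw units 0.03 rows 3.1437546988414637
```

{"method": "play_rows", "body": {"targets": [1, 0, 0.1, 3, 0, 1, 0, 0.1, 6, 0, 1, 0, 0.1, 9, 0, 1, 0, 0.1, 11, 0, 1, 0, 0.1, 12, 0, 1, 0, 0.1, 12.5, 0, 1, 0, 0.1, 12.8, 0, 1, 0, 0.1, 13, 0, 1, 0, 0.1, 13.1, 0, 1, 0, 0.1, 13.1, 0, 1, 0, 0.1, 13.1, 0]}}

```text
time_s: 6.15
eef_pos: [0.6418, 0.0918, 0.1436]
ee_rot: [[-0.003, 1.0, 0.001], [1.0, 0.003, 0.0], [0.0, 0.001, -1.0]]
wrist_force: [-0.3, -0.7, -0.7]
gripper_width: 0.044
finger_force: 30.0
```

{"method": "play_rows", "body": {"targets": [1, 0, -0.1, 0.1, 0, 1, 0, -0.1, 0.2, 0, 1, 0, -0.1, 0.25, 0, 1, 0, -0.1, 0.25, 0, 1, 0, -0.1, 0.25, 0]}}

```text
time_s: 6.57
eef_pos: [0.6407, 0.0919, 0.141]
ee_rot: [[-0.003, 1.0, 0.0], [1.0, 0.003, 0.0], [0.0, 0.0, -1.0]]
wrist_force: [-3.0, -1.0, 5.2]
gripper_width: 0.0441
finger_force: 30.0
```

{"method": "play_rows", "body": {"targets": [0, 0, 0, 0, 0, 0, 0, 0, 0, 0, 0, 0, 0, 0, 0, 0, 0, 0, 0, 0, 0, 0, 0, 0, 0, 0, 0, 0, 0, 0, 0, 0, 0, 0, 0, 0, 0, 0, -3, 0, 0, 0, 0, -6, 0, 0, 0, 0, -10, 0, 0, 0, 0, -13.5, 0, 0, 0, 0, -13.5, 0]}}

```text
time_s: 7.57
eef_pos: [0.6419, 0.092, 0.2834]
ee_rot: [[-0.003, 1.0, 0.011], [1.0, 0.003, 0.001], [0.001, 0.011, -1.0]]
wrist_force: [0.6, -0.6, 1.0]
gripper_width: 0.0938
finger_force: 0.0
```

```bash
python3 -c "
from h import *
mv(.6235,.25,.27,0)
cv2.imwrite('pics/w2.png',ctrl.grab_frame('wrist')[:,:,::-1])
"
```

```text
pos [0.6419 0.092  0.2834] ang 0.2 t 7.5667 w 0.0938 f 0.0 F [ 0.6211 -0.5855  0.9742] => shift cm [15.8062 -1.8099  1.3387] yaw units 0.03 rows 3.828714190623364
```

View pics/w2.png

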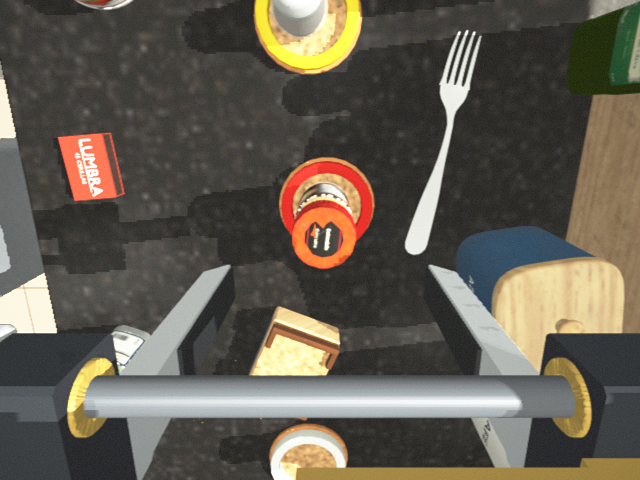

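The red jar stands upright in the red holder, with its cap at (324,237) and the rim at (327,205). Next is the shaker.

{"method": "play_rows", "body": {"targets": [0, 4, -0.5, 0.5, 0, 0, 8, -1, 1.0, 0, 0, 12, -1.4, 1.3, 0, 0, 15, -1.8, 1.3, 0, 0, 15.8, -1.8, 1.3, 0, 0, 15.8, -1.8, 1.3, 0, 0, 15.8, -1.8, 1.3, 0, 0, 15.8, -1.8, 1.3, 0]}}

```text
time_s: 8.28
eef_pos: [0.6225, 0.2483, 0.2618]
ee_rot: [[-0.001, 1.0, -0.001], [1.0, 0.001, -0.0], [-0.0, -0.001, -1.0]]
wrist_force: [0.7, -0.6, -0.8]
gripper_width: 0.0943
finger_force: 0.0
```

```bash
python3 -c "
from h import *
mv(.6235,.25,.130,0)
im=ctrl.grab_frame('wrist')
m=ctrl.camera_model('wrist'); print(proj(m,[.6235,.25,.085]))
c=contour(mask(im,(200,100,450,330),(0,0,110),(180,40,255)));print(cv2.boundingRect(c.astype(np.int32)))
c=contour(mask(im,(200,100,450,330),(20,120,100),(35,255,255)));print(cv2.fitEllipse(onplane(m,c,.017)))
cv2.imwrite('pics/w3.png',im[:,:,::-1])
"
```

```text
pos [0.6225 0.2483 0.2618] ang 0.1 t 8.2833 w 0.0943 f 0.0 F [ 0.6574 -0.5865 -0.7546] => shift cm [ 0.1795  0.1066 13.1827] yaw units 0.01 rows 3.161711276490513
[330.8418 233.5069]
(304, 188, 51, 69)
((0.626389741897583, 0.2514306306838989), (0.07667991518974304, 0.07905926555395126), 179.20590209960938)
```

View pics/w3.png

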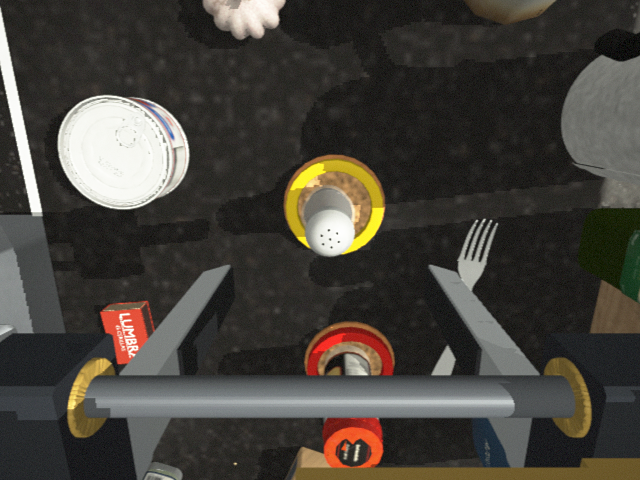

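The dome is at (330,233), as predicted. I'll descend and grip.

{"method": "play_rows", "body": {"targets": [0, 0.2, 0.1, 3.5, 0, 0, 0.2, 0.1, 7, 0, 0, 0.2, 0.1, 10.5, 0, 0, 0.2, 0.1, 13.1, 0, 0, 0.2, 0.1, 13.1, 0, 1, 0.2, 0.1, 13.1, 0, 1, 0.2, 0.1, 13.1, 0, 1, 0.2, 0.1, 13.1, 0, 1, 0.2, 0.1, 13.1, 0, 1, 0.2, 0.1, 13.1, 0, 1, 0.2, 0.1, 13.1, 0, 1, 0.2, 0.1, 13.1, 0]}}

```text
time_s: 9.33
eef_pos: [0.6233, 0.2518, 0.1317]
ee_rot: [[-0.003, 1.0, 0.0], [1.0, 0.003, 0.0], [0.0, 0.0, -1.0]]
wrist_force: [1.0, -0.5, -0.0]
gripper_width: 0.0509
finger_force: 0.0
```

{"method": "play_rows", "body": {"targets": [1, 0, 0, 0, 0, 1, 0, 0, 0, 0, 1, 0, 0, 0, 0, 1, 0, 0, 0, 0]}}

```text
time_s: 9.67
eef_pos: [0.6231, 0.2518, 0.1314]
ee_rot: [[-0.003, 1.0, -0.0], [1.0, 0.003, -0.0], [-0.0, -0.0, -1.0]]
wrist_force: [-2.7, -0.0, 3.8]
gripper_width: 0.0406
finger_force: 30.0
```

{"method": "play_rows", "body": {"targets": [1, 0, 0, -1, 0, 1, 0, 0, -3, 0, 1, 0, 0, -6, 0, 1, 0, 0, -9, 0, 1, 0, 0, -12, 0, 1, 0, 0, -14.5, 0, 1, 0, 0, -16, 0, 1, -2, 0, -16, 0, 1, -4.5, 0, -16, 0, 1, -7.5, 0, -16, 0, 1, -10.5, 0, -16, 0, 1, -13.5, 0, -16, 0]}}

```text
time_s: 10.67
eef_pos: [0.6233, 0.1155, 0.2918]
ee_rot: [[-0.003, 1.0, 0.0], [1.0, 0.003, -0.0], [-0.0, 0.0, -1.0]]
wrist_force: [1.5, 0.3, -2.6]
gripper_width: 0.0408
finger_force: 29.7
```

{"method": "play_rows", "body": {"targets": [1, -3, 0, 0, 0, 1, -6, 0, 0, 0, 1, -9, 0, 0, 0, 1, -12, 0, 0, 0, 1, -15, 0, 0, 0, 1, -18, 0, 0, 0, 1, -21, 0, 0, 0, 1, -24, 0, 0, 0, 1, -27, 0, 0, 0, 1, -30, 0, 0, 0, 1, -31.5, 0, 0, 0, 1, -32, 0, 0, 0]}}

```text
time_s: 11.67
eef_pos: [0.624, -0.2054, 0.2914]
ee_rot: [[-0.0, 1.0, 0.0], [1.0, 0.0, -0.0], [-0.0, 0.0, -1.0]]
wrist_force: [-0.3, 0.8, -1.4]
gripper_width: 0.0407
finger_force: 29.7
```

```bash
python3 -c "
from h import *
mv(.6205,-.2055,.133,0)"
```

```text
pos [ 0.624  -0.2054  0.2914] ang 0.0 t 11.6667 w 0.0407 f 29.7 F [-0.3392  0.7518 -1.4458] => shift cm [-0.002  -0.3531 15.8406] yaw units 0.00 rows 3.799645347369419
```

{"method": "play_rows", "body": {"targets": [1, 0, -0.2, 3, 0, 1, 0, -0.3, 6, 0, 1, 0, -0.3, 9, 0, 1, 0, -0.3, 12, 0, 1, 0, -0.3, 14, 0, 1, 0, -0.3, 15, 0, 1, 0, -0.3, 15.5, 0, 1, 0, -0.3, 15.7, 0, 1, 0, -0.3, 15.7, 0, 1, 0, -0.3, 15.7, 0, 1, 0, -0.3, 15.7, 0]}}

```text
time_s: 12.58
eef_pos: [0.6218, -0.2033, 0.1357]
ee_rot: [[-0.003, 1.0, 0.002], [1.0, 0.003, -0.001], [-0.001, 0.002, -1.0]]
wrist_force: [-0.0, 0.6, -1.3]
gripper_width: 0.0409
finger_force: 29.7
```

{"method": "play_rows", "body": {"targets": [1, -0.2, -0.1, 0.1, 0, 1, -0.2, -0.1, 0.2, 0, 1, -0.2, -0.1, 0.3, 0, 1, -0.2, -0.1, 0.4, 0, 1, -0.2, -0.1, 0.4, 0, 1, -0.2, -0.1, 0.4, 0]}}

```text
time_s: 13.08
eef_pos: [0.6205, -0.2055, 0.1314]
ee_rot: [[-0.003, 1.0, 0.001], [1.0, 0.003, -0.001], [-0.001, 0.001, -1.0]]
wrist_force: [-4.4, -0.4, 8.6]
gripper_width: 0.041
finger_force: 30.3
```

Contact is firm, so I'll release and lift, then go over the yellow jar.

{"method": "play_rows", "body": {"targets": [0, 0, 0, -0.1, 0, 0, 0, 0, -0.1, 0, 0, 0, 0, -0.1, 0, 0, 0, 0, -0.1, 0, 0, 0, 0, -0.1, 0, 0, 0, 0, -0.1, 0, 0, 0, 0, -0.1, 0, 0, 0, 0, -3, 0, 0, 0, 0, -6, 0, 0, 0, 0, -10, 0, 0, 0, 0, -13.5, 0, 0, 0, 0, -13.5, 0]}}

```text
time_s: 14.08
eef_pos: [0.6217, -0.2057, 0.2735]
ee_rot: [[-0.003, 1.0, 0.01], [1.0, 0.003, -0.004], [-0.004, 0.01, -1.0]]
wrist_force: [0.4, 0.6, 0.6]
gripper_width: 0.0939
finger_force: 0.0
```

```bash
python3 -c "
from h import *
mv(.4385,-.0585,.265,0)
cv2.imwrite('pics/w4.png',ctrl.grab_frame('wrist')[:,:,::-1])
"
```

```text
pos [ 0.6217 -0.2057  0.2735] ang 0.2 t 14.0833 w 0.0939 f 0.0 F [0.4322 0.6437 0.5577] => shift cm [ 14.7686 -18.2827   0.5959] yaw units 0.03 rows 5.637907841728805
```

View pics/w4.png

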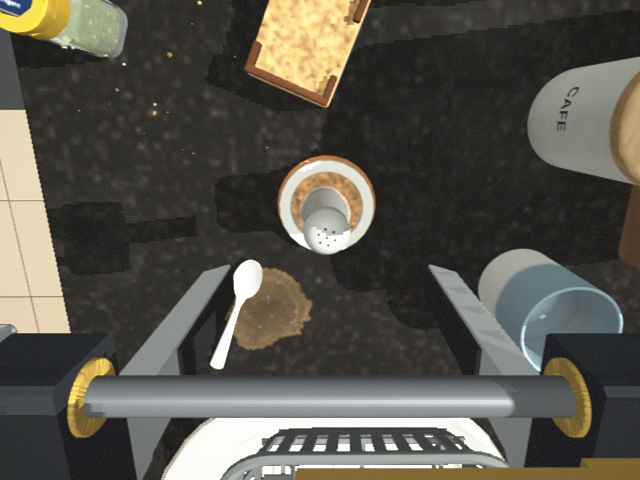

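The shaker stands upright in the white holder: dome at (326,232), rim at (327,203). Next is the yellow jar.

{"method": "play_rows", "body": {"targets": [0, 2.5, -3.1, 0.6, 0, 0, 5, -6.2, 0.6, 0, 0, 7.5, -9.3, 0.6, 0, 0, 10, -12.4, 0.6, 0, 0, 12.5, -15.5, 0.6, 0, 0, 14.5, -18, 0.6, 0, 0, 14.8, -18.3, 0.6, 0, 0, 14.8, -18.3, 0.6, 0, 0, 14.8, -18.3, 0.6, 0, 0, 14.8, -18.3, 0.6, 0]}}

```text
time_s: 14.97
eef_pos: [0.4377, -0.0583, 0.2589]
ee_rot: [[-0.002, 1.0, -0.0], [1.0, 0.002, 0.0], [0.0, -0.0, -1.0]]
wrist_force: [-0.3, -0.6, 0.0]
gripper_width: 0.094
finger_force: 0.0
```

```bash
python3 -c "
from h import *
im=ctrl.grab_frame('wrist')
m=ctrl.camera_model('wrist'); print(proj(m,[.4385,-.0585,.096]))
c=contour(mask(im,(200,100,450,330),(20,120,100),(35,255,255)));print(cv2.boundingRect(c.astype(np.int32)),cv2.fitEllipse(onplane(m,c,.096)))
mv(.4385,-.0585,.128,0)
"
```

```text
[330.8209 242.8125]
(298, 205, 64, 68) ((0.4374741017818451, -0.056262463331222534), (0.04081590101122856, 0.04582284390926361), 0.2676679193973541)
pos [ 0.4377 -0.0583  0.2589] ang 0.1 t 15.0167 w 0.0939 f 0.0 F [-0.4676 -0.8141 -0.6417] => shift cm [-0.0168  0.0899 13.0878] yaw units 0.02 rows 3.138638273899001
```

{"method": "play_rows", "body": {"targets": [0, 0, 0, 3.5, 0, 0, 0, 0, 7, 0, 0, 0, 0, 10.5, 0, 0, 0, 0, 13, 0, 0, 0, 0, 13, 0, 1, 0, 0, 13, 0, 1, 0, 0, 13, 0, 1, 0, 0, 13, 0, 1, 0, 0, 13, 0, 1, 0, 0, 13, 0, 1, 0, 0, 13, 0, 1, 0, 0, 13, 0]}}

```text
time_s: 16.02
eef_pos: [0.4371, -0.0577, 0.1297]
ee_rot: [[-0.003, 1.0, 0.001], [1.0, 0.003, -0.0], [-0.0, 0.001, -1.0]]
wrist_force: [-0.3, -1.0, -0.2]
gripper_width: 0.0511
finger_force: 0.0
```

{"method": "play_rows", "body": {"targets": [1, 0, 0, 0, 0, 1, 0, 0, 0, 0, 1, 0, 0, 0, 0, 1, 0, 0, 0, 0]}}

```text
time_s: 16.35
eef_pos: [0.4371, -0.0577, 0.1295]
ee_rot: [[-0.003, 1.0, 0.0], [1.0, 0.003, -0.0], [-0.0, 0.0, -1.0]]
wrist_force: [0.1, 0.4, 4.9]
gripper_width: 0.045
finger_force: 30.0
```

{"method": "play_rows", "body": {"targets": [1, 0, 0, -1, 0, 1, 0, 0, -3, 0, 1, 0, 0, -6, 0, 1, 0, 0, -9, 0, 1, 0, 0, -12, 0, 1, 0, 0, -14, 0, 1, 1, 0.6, -15, 0, 1, 3, 1.8, -15, 0, 1, 5.5, 3.4, -15, 0, 1, 8, 4.9, -15, 0, 1, 10.5, 6.4, -15, 0, 1, 13, 8, -15, 0]}}

```text
time_s: 17.35
eef_pos: [0.517, 0.0745, 0.2788]
ee_rot: [[-0.003, 1.0, -0.001], [1.0, 0.003, -0.0], [-0.0, -0.001, -1.0]]
wrist_force: [-0.1, -0.8, -1.2]
gripper_width: 0.045
finger_force: 30.0
```

{"method": "play_rows", "body": {"targets": [1, 2.5, 1.5, 0, 0, 1, 5, 3, 0, 0, 1, 7.5, 4.6, 0, 0, 1, 10, 6.1, 0, 0, 1, 12.5, 7.7, 0, 0, 1, 15, 9.2, 0, 0, 1, 17, 10.4, 0, 0, 1, 17.8, 10.9, 0, 0, 1, 17.8, 10.9, 0, 0, 1, 17.8, 10.9, 0, 0, 1, 17.8, 10.9, 0, 0]}}

```text
time_s: 18.27
eef_pos: [0.6248, 0.2505, 0.2789]
ee_rot: [[-0.002, 1.0, -0.001], [1.0, 0.002, -0.0], [-0.0, -0.001, -1.0]]
wrist_force: [-0.6, 0.1, -1.1]
gripper_width: 0.0449
finger_force: 30.0
```

```bash
python3 -c "
from h import *
mv(.626,.2505,.1385,0)"
```

```text
pos [0.6248 0.2505 0.2789] ang 0.1 t 18.2667 w 0.0449 f 30.0 F [-0.6119  0.0767 -1.1432] => shift cm [ 0.0066  0.1313 14.0395] yaw units 0.02 rows 3.366944110821982
```

{"method": "play_rows", "body": {"targets": [1, 0, 0.1, 3, 0, 1, 0, 0.1, 6, 0, 1, 0, 0.1, 9, 0, 1, 0, 0.1, 11.5, 0, 1, 0, 0.1, 13, 0, 1, 0, 0.1, 13.6, 0, 1, 0, 0.1, 13.8, 0, 1, 0, 0.1, 13.9, 0, 1, 0, 0.1, 13.9, 0, 1, 0, 0.1, 13.9, 0, 1, 0, 0.1, 13.9, 0]}}

```text
time_s: 19.18
eef_pos: [0.6264, 0.2509, 0.1414]
ee_rot: [[-0.003, 1.0, 0.001], [1.0, 0.003, 0.001], [0.001, 0.001, -1.0]]
wrist_force: [0.6, 0.8, -1.0]
gripper_width: 0.0453
finger_force: 30.0
```

{"method": "play_rows", "body": {"targets": [1, 0, 0, 0.15, 0, 1, 0, 0, 0.3, 0, 1, 0, 0, 0.4, 0, 1, 0, 0, 0.45, 0, 1, 0, 0, 0.5, 0, 1, 0, 0, 0.5, 0]}}

```text
time_s: 19.68
eef_pos: [0.6262, 0.2508, 0.1366]
ee_rot: [[-0.003, 1.0, 0.0], [1.0, 0.003, 0.0], [0.0, 0.0, -1.0]]
wrist_force: [-4.9, -2.4, 11.3]
gripper_width: 0.0452
finger_force: 30.0
```

{"method": "play_rows", "body": {"targets": [0, 0, 0, -0.1, 0, 0, 0, 0, -0.1, 0, 0, 0, 0, -0.1, 0, 0, 0, 0, -0.1, 0, 0, 0, 0, -0.1, 0, 0, 0, 0, -0.1, 0, 0, 0, 0, -0.1, 0, 0, 0, 0, -3, 0, 0, 0, 0, -6, 0, 0, 0, 0, -10, 0, 0, 0, 0, -13.5, 0, 0, 0, 0, -13.5, 0]}}

```text
time_s: 20.68
eef_pos: [0.6274, 0.2512, 0.2787]
ee_rot: [[-0.003, 1.0, 0.011], [1.0, 0.003, 0.004], [0.004, 0.011, -1.0]]
wrist_force: [0.8, -1.4, 1.5]
gripper_width: 0.0938
finger_force: 0.0
```

```bash
python3 -c "
from h import *
mv(.433,.127,.22,4.8)
cv2.imwrite('pics/w5.png',ctrl.grab_frame('wrist')[:,:,::-1])
"
```

```text
pos [0.6274 0.2512 0.2787] ang 0.1 t 20.6833 w 0.0938 f 0.0 F [ 0.7876 -1.4123  1.5062] => shift cm [-12.3898 -19.5331   5.6175] yaw units -0.78 rows 5.708275249586588
```

View pics/w5.png

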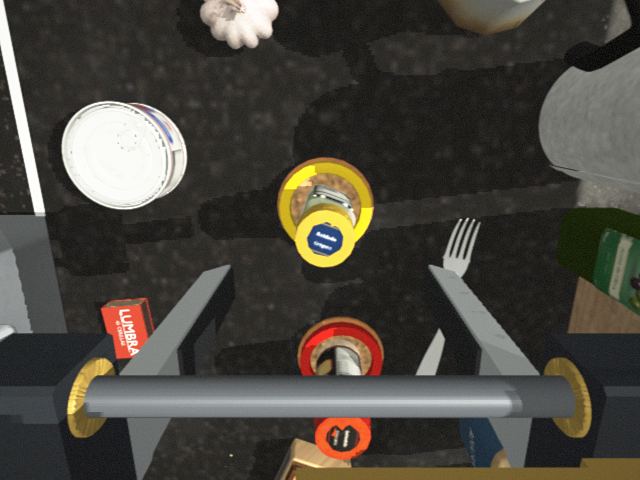

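The yellow jar stands upright in the yellow holder: cap at (326,238), rim at (326,205). Next is the matchbox.

{"method": "play_rows", "body": {"targets": [0, -2.5, -3.9, 1, -0.8, 0, -5, -7.8, 2, -0.8, 0, -7.5, -11.7, 3, -0.8, 0, -10, -15.6, 4, -0.8, 0, -12, -18.8, 5, -0.8, 0, -12.4, -19.5, 5.6, -0.8, 0, -12.4, -19.5, 5.6, -0.8, 0, -12.4, -19.5, 5.6, -0.8, 0, -12.4, -19.5, 5.6, -0.8, 0, -12.4, -19.5, 5.6, -0.8]}}

```text
time_s: 21.57
eef_pos: [0.4323, 0.1267, 0.2143]
ee_rot: [[-0.087, 0.996, 0.0], [0.996, 0.087, 0.0], [0.0, 0.0, -1.0]]
wrist_force: [-0.3, 0.7, -0.3]
gripper_width: 0.0937
finger_force: 0.0
```

```bash
python3 -c "
from h import *
im=ctrl.grab_frame('wrist')
m=ctrl.camera_model('wrist'); print(proj(m,[.433,.127,.017]))
k=mask(im,(150,80,460,400),(0,120,60),(8,255,255),True)
p=onplane(m,contour(k),.017);r=cv2.minAreaRect(p);print(r)
mv(.433,.127,.1005,4.8)
cv2.imwrite('pics/w6.png',im[:,:,::-1])
"
```

```text
[330.376  227.7296]
((0.43140745162963867, 0.12928767502307892), (0.03831474110484123, 0.05864107608795166), 5.035236835479736)
pos [0.4322 0.1267 0.2143] ang 5.0 t 21.6167 w 0.0939 f 0.0 F [ 0.151  -0.1723 -0.4455] => shift cm [ 0.0248  0.0771 11.3765] yaw units 0.03 rows 2.7282459195107958
```

View pics/w6.png

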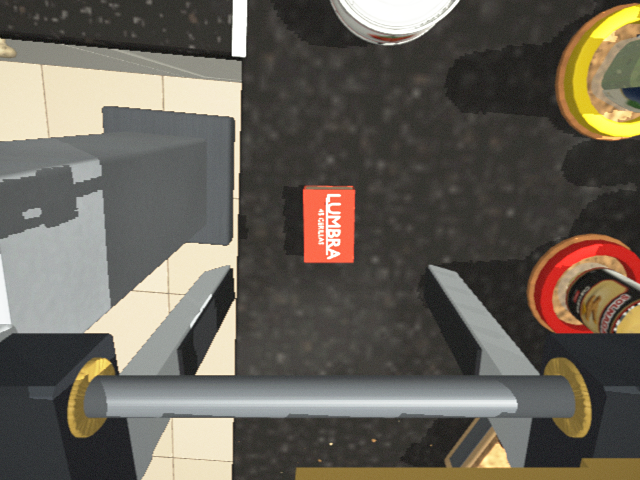

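The matchbox is square between the fingers at (329,225), which matches the prediction.

{"method": "play_rows", "body": {"targets": [0, 0.1, 0, 3, 0, 0, 0.1, 0, 6, 0, 0, 0.1, 0, 9, 0, 0, 0.1, 0, 10.5, 0, 0, 0.1, 0, 11.2, 0, 0, 0.1, 0, 11.4, 0, 0, 0.1, 0, 11.4, 0, 1, 0.1, 0, 11.4, 0, 1, 0.1, 0, 11.4, 0, 1, 0.1, 0, 11.4, 0, 1, 0.1, 0, 11.4, 0, 1, 0.1, 0, 11.4, 0]}}

```text
time_s: 22.62
eef_pos: [0.4316, 0.1273, 0.1007]
ee_rot: [[-0.086, 0.996, 0.001], [0.996, 0.086, 0.0], [0.0, 0.001, -1.0]]
wrist_force: [0.2, 0.4, -0.2]
gripper_width: 0.0641
finger_force: 0.0
```

{"method": "play_rows", "body": {"targets": [1, 0, 0, 0, 0, 1, 0, 0, 0, 0, 1, 0, 0, 0, 0, 1, 0, 0, 0, 0, 1, 0, 0, 0, 0, 1, 0, 0, 0, 0]}}

```text
time_s: 23.12
eef_pos: [0.4314, 0.1273, 0.1003]
ee_rot: [[-0.086, 0.996, -0.0], [0.996, 0.086, -0.0], [-0.0, -0.0, -1.0]]
wrist_force: [0.3, -0.2, 0.2]
gripper_width: 0.038
finger_force: 30.0
```

{"method": "play_rows", "body": {"targets": [1, 0, 0, -1, 0, 1, 0, 0, -3, 0, 1, 0, 0, -6, 0, 1, 0, 0, -9, 0, 1, 0, 0, -12, 0, 1, 0, 0, -14, 0, 1, 0, 0, -15, 0, 1, 0, 0, -15, 0, 1, 0, 0, -15, 0]}}

```text
time_s: 23.87
eef_pos: [0.4312, 0.1272, 0.2498]
ee_rot: [[-0.086, 0.996, -0.0], [0.996, 0.086, -0.0], [-0.0, -0.0, -1.0]]
wrist_force: [0.4, 0.4, -1.3]
gripper_width: 0.0382
finger_force: 30.0
```

```bash
python3 -c "
from h import *
mv(.607,-.066,.25,-22.2)"
```

```text
pos [0.4312 0.1272 0.2498] ang 4.9 t 23.8667 w 0.0382 f 30.0 F [ 0.3668  0.3595 -1.3053] => shift cm [-20.7663  15.8499  -0.0186] yaw units 4.52 rows 6.264732021249977
```

```bash
python3 -c "
from h import *
mv(.57,-.158,.25,-22.2)"
```

```text
pos [0.4312 0.1272 0.2498] ang 4.9 t 23.8667 w 0.0382 f 30.0 F [ 0.3668  0.3595 -1.3053] => shift cm [-29.6129  11.3702  -0.0174] yaw units 4.52 rows 7.606884048771503
```

{"method": "play_rows", "body": {"targets": [1, -2, 0.8, 0, 0.4, 1, -5, 1.9, 0, 0.9, 1, -8, 3.1, 0, 1.4, 1, -11, 4.2, 0, 1.9, 1, -14, 5.4, 0, 2.4, 1, -17, 6.5, 0, 2.9, 1, -20, 7.7, 0, 3.4, 1, -23, 8.8, 0, 3.9, 1, -26, 10, 0, 4.3, 1, -28.5, 11, 0, 4.5, 1, -29.6, 11.4, 0, 4.5, 1, -29.6, 11.4, 0, 4.5]}}

```text
time_s: 24.87
eef_pos: [0.5705, -0.1594, 0.248]
ee_rot: [[0.377, 0.926, -0.003], [0.926, -0.377, 0.001], [-0.0, -0.003, -1.0]]
wrist_force: [0.2, 0.9, 0.5]
gripper_width: 0.0381
finger_force: 30.0
```

```bash
python3 -c "
from h import *
im=ctrl.grab_frame('wrist');m=ctrl.camera_model('wrist')
s=np.array([.607,-.066]);b=np.radians(68)
ey=np.array([np.cos(b),np.sin(b)]);ex=np.array([np.sin(b),-np.cos(b)])
for i,j in((-1,-1),(1,-1),(1,1),(-1,1)): print(proj(m,[*(s+ex*i*.0345+ey*j*.044),.043]))
for lo in(120,150):
    k=mask(im,(180,0,480,330),(5,60,lo),(25,255,255));p=onplane(m,contour(k),.036);r=cv2.minAreaRect(p);print(lo,r)
mv(.607,-.066,.25,-22)
cv2.imwrite('pics/w7.png',im[:,:,::-1])
"
```

```text
[281.9472 150.9489]
[378.0597 150.9151]
[382.5335  14.9041]
[277.4795  15.0899]
120 ((0.6067854762077332, -0.06542830169200897), (0.08677329123020172, 0.06758510321378708), 67.47765350341797)
150 ((0.6054844856262207, -0.0684666559100151), (0.07882183790206909, 0.06723397225141525), 67.44641876220703)
pos [ 0.5702 -0.1579  0.2485] ang -22.1 t 24.9167 w 0.0379 f 30.0 F [-0.1097  0.7446  0.0645] => shift cm [ 9.9045 -0.0424 -0.1536] yaw units -0.01 rows 2.375490763936169
```

View pics/w7.png

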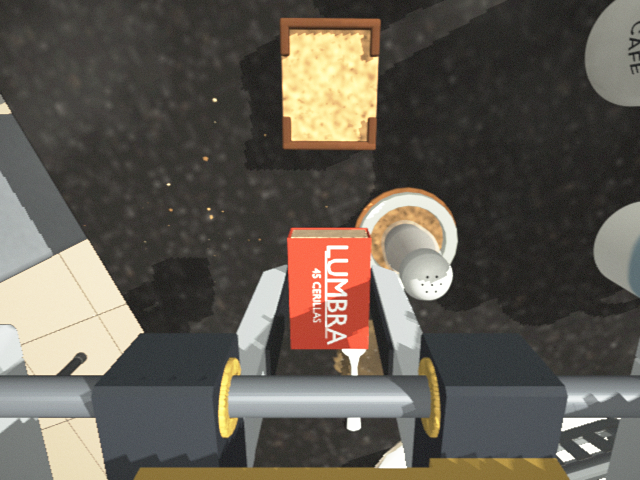

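The stand rim corners are at (281,149), (376,149), (380,19) and (281,18), within 2 px of the prediction. The box is held square to it.

{"method": "play_rows", "body": {"targets": [1, 2, 0, 0, 0, 1, 5, 0, 0, 0, 1, 8, 0, 0, 0, 1, 9.5, 0, 0, 0, 1, 9.9, 0, 0, 0, 1, 9.9, 0, 0, 0, 1, 9.9, 0, 0, 0]}}

```text
time_s: 25.5
eef_pos: [0.6072, -0.0663, 0.2501]
ee_rot: [[0.375, 0.927, -0.0], [0.927, -0.375, -0.0], [-0.0, -0.0, -1.0]]
wrist_force: [0.4, -0.7, -0.6]
gripper_width: 0.038
finger_force: 30.0
```

```bash
python3 -c "
from h import *
im=ctrl.grab_frame('wrist');m=ctrl.camera_model('wrist');s=ctrl.observe()
k=mask(im,(270,180,390,360),(0,120,60),(8,255,255),True);c=contour(k);print(cv2.boundingRect(c.astype(np.int32)))
p=ray(m,330,294,s['eef_pos'][2]-.0833);print('box c in tool',s['ee_rot'].T@(p-s['eef_pos']))
mv(.607,-.066,.138,-22)"
```

```text
(286, 228, 86, 122)
box c in tool [0.0013 0.0002 0.0833]
pos [ 0.6072 -0.0668  0.2502] ang -22.1 t 25.55 w 0.0379 f 30.0 F [ 0.7926 -0.4713  0.4991] => shift cm [ 0.0669 -0.0471 11.2208] yaw units -0.01 rows 2.6909087325423484
```

{"method": "play_rows", "body": {"targets": [1, -0.1, 0, 3, 0, 1, -0.1, 0, 6, 0, 1, -0.1, 0, 8.5, 0, 1, -0.1, 0, 10, 0, 1, -0.1, 0, 10.8, 0, 1, -0.1, 0, 11.1, 0, 1, -0.1, 0, 11.2, 0, 1, -0.1, 0, 11.2, 0, 1, -0.1, 0, 11.2, 0]}}

```text
time_s: 26.3
eef_pos: [0.6077, -0.0672, 0.1395]
ee_rot: [[0.376, 0.927, 0.002], [0.927, -0.376, -0.0], [0.0, 0.002, -1.0]]
wrist_force: [0.1, -0.3, -0.5]
gripper_width: 0.0382
finger_force: 30.0
```

{"method": "play_rows", "body": {"targets": [1, 0, 0, 0.1, 0, 1, 0, 0, 0.2, 0, 1, 0, 0, 0.25, 0, 1, 0, 0, 0.3, 0, 1, 0, 0, 0.3, 0, 1, 0, 0, 0.3, 0]}}

```text
time_s: 26.8
eef_pos: [0.6075, -0.0669, 0.1364]
ee_rot: [[0.375, 0.927, 0.001], [0.927, -0.375, -0.0], [0.0, 0.001, -1.0]]
wrist_force: [-4.7, 1.5, 9.7]
gripper_width: 0.038
finger_force: 30.0
```

Contact. I'll release, lift, and back off towards the robot.

{"method": "play_rows", "body": {"targets": [0, 0, 0, -0.1, 0, 0, 0, 0, -0.1, 0, 0, 0, 0, -0.1, 0, 0, 0, 0, -0.1, 0, 0, 0, 0, -0.1, 0, 0, 0, 0, -0.1, 0, 0, 0, 0, -0.1, 0, 0, 0, 0, -3, 0, 0, 0, 0, -6, 0, 0, 0, 0, -10, 0, 0, 0, 0, -13.5, 0, 0, 0, 0, -14, 0]}}

```text
time_s: 27.8
eef_pos: [0.6084, -0.0671, 0.2822]
ee_rot: [[0.375, 0.927, 0.009], [0.927, -0.375, -0.002], [0.002, 0.009, -1.0]]
wrist_force: [0.2, -0.0, 0.2]
gripper_width: 0.0938
finger_force: 0.0
```

{"method": "play_rows", "body": {"targets": [0, 0, -4, 0, 0, 0, 0, -8, 0, 0, 0, 0, -12, 0, 0, 0, 0, -16, 0, 0, 0, 0, -19, 0, 0, 0, 0, -20, 0, 0, 0, 0, -20, 0, 0, 0, 0, -20, 0, 0]}}

```text
time_s: 28.47
eef_pos: [0.4226, 0.008, 0.2757]
ee_rot: [[0.375, 0.927, 0.001], [0.927, -0.375, -0.0], [0.0, 0.001, -1.0]]
wrist_force: [0.7, -0.3, 0.2]
gripper_width: 0.0939
finger_force: 0.0
```

```bash
python3 -c "
from h import *
print(ctrl.observe()['gripper_width'])
a=ctrl.grab_frame('top');b=ctrl.grab_frame('scene')
f=lambda i:cv2.resize(i,(800,300),interpolation=cv2.INTER_CUBIC)
cv2.imwrite('pics/end.png',np.vstack([f(a[150:300,140:540]),f(b[140:350,180:740])])[:,:,::-1])
"
```

```text
0.09394071769512055
```

View pics/end.png

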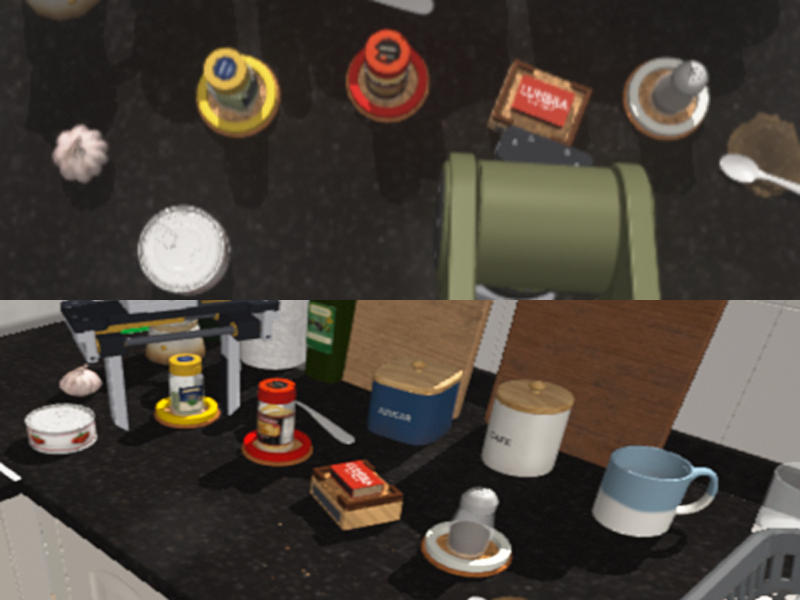

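The final view shows both jars and the shaker upright in their own holders. The matchbox lies flat inside the stand's rim, label up. The tin and garlic have not moved, and the gripper is clear.

```bash
python3 -c "
from workcell import ctrl
print(ctrl.job_done())"
```

```text
the job is handed in; nothing more can be done
None
```

The job is handed in: both jars and the shaker stand upright in their own holders, the matchbox lies flat in its stand the same side up, the tin and garlic look unmoved, and the arm took about 28.5 s of the 122 s allowed.

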